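Open the child-resistant sanitiser bottle

TASK

Open the child-resistant bottle of sanitiser concentrate that stands in the bolted cradle: press its cap firmly but gently down and keep it down while turning it anticlockwise (turning alone only ratchets), until it is free, then lift it off and stand it upright, mouth down, on the floor of the shallow metal tray. Do not force the cap, and leave the other things on the counter, the little cup in the tray included, where they are.

Things in the scene. Friction and masses are not known exactly. Their poses are not given: they have to be found in the camera images.
- bottle: square white bottle, 104 x 104 mm, in a low metal cradle bolted down by a foot plate 150 x 116 mm (long along its x): it cannot move. Origin at the centre of its underside, at counter level, z up. Its sloping shoulder ends 150 mm up in a neck 26 to 37 mm across and 33 mm tall, hidden under the cap. Two lugs on the neck hold the cap.
- cap_mid (a point): centre of the grey ribbed round cap's shell: 52 mm across, 39 mm tall, flat top 205 mm above the counter, underside 16 mm above the bottle's shoulder. Cap about 60 g. Only turned, the shell clicks round its liner. Pressed 6 to 14 mm (hidden, differs from cap to cap) against a spring, 3 N rising to 5 to 9 N at its stop, its teeth drive the liner after up to 30 degrees of slack.
- cap: the cap's hidden inner liner; origin on the cap's axis level with the shell's underside, z up. Its yaw less the bottle's is 0 to 0.08 rad while closed and grows as it is driven loose, anticlockwise from above: it comes free at 45 degrees and stays free to 125; from 140 to 220 it is hooked again. Turned back under the press it meets a stop.
- neck_top (a point): centre of the neck's top rim, 183.5 mm above the counter, under the cap. A sprung seal (8 N) lifts the liner against the lugs, so it takes 0.1 to 0.4 N m to turn. Pressed over 8 N it meets the rim and is solid: 12 to 20 N holds the teeth in well, over 30 N harms it. Hooked, the cap resists lifting; free, the seal pops it up 4 mm, then it lifts with no force and clears the neck after 20 mm.
- tray: shallow rectangular aluminium tray, 200 mm (its x) by 130 mm (its y), 14 mm high, walls and floor 3 mm thick and fixed to the counter; origin at the centre of its underside, z up. The little cup stands in its +x half, the -x half is empty.
- dose_cup_mid (a point): centre of a small open steel dosing cup, 40 mm across, 40 mm tall, standing in the tray near its +x end; stays where it is.
- jar_mid (a point): centre of an amber glass jar with a brass lid, 60 mm across, 85 mm tall; bystander.
- spray_mid (a point): a point 90 mm up on the axis of a white trigger spray bottle, 72 mm across, 195 mm tall; bystander.
- pen_pot_mid (a point): centre of a dark steel pen pot, 80 mm across, 95 mm tall, with pens standing up to 140 mm; bystander.
- tubs_mid (a point): centre of two stacked white food tubs, 115 x 160 mm, 124 mm tall; bystander.

How it is judged:
By the outcome, as a careful person would: the job done as asked, in the order asked, and still so for the second after the job is handed in, with the robot touching nothing.
It also fails if it takes over 64 s, if anything falls off the work surface, if the arm or the gripper's body presses on something with over 40 N, if the wrist force passes 120 N, or if a joint passes its speed limit or range.

ROBOT

A 7-joint arm with a two-finger parallel gripper is mounted at the origin on the work surface. World frame = base frame: x ahead of the robot, y to its left, z up, the work surface at z = 0. Lengths are in m, angles in rad, forces in N, time in s.
With the tool pointing down it reaches from about 0.35 to 0.9 m from the base axis. Payload 8.1 kg.
Tool frame: the origin (TCP) lies between the finger pads; the fingertips stand 22 mm ahead of it and the grasp point (between the pads) lies 3 mm ahead of it; z points along the fingers, y is the direction in which the jaws open and shut (so a half turn about z gives the same grasp; the last joint's range is limited). The gripper opens to 92 mm and grips with 3 to 60 N. Pads are 19 mm wide; open, the fingers measure 130 mm over their backs; the gripper's body (75 mm by 190 mm) begins 47 mm behind the grasp point.
Start: joints at [1.159, 0.434, 0.025, 1.573, -0.012, 1.134, -0.075], TCP at [0.19, -0.595, 0.249] pointing down, gripper open.
Joint ranges: [-2.62, 2.62], [-0.44, 2.09], [-1.27, 1.32], [0.08, 2.57], [-1.32, 4.46], [0.12, 2], [-2.74, 2.74]. Speed limits (rad/s): [2.22, 2.22, 3.01, 3.01, 3.14, 3.14, 3.14].

INTERFACE

Orientations are given as a unit quaternion [x, y, z, w].
In Python, from rig import * gives the robot as it stands.
- The arm moves only by the tool drive_tool, never from a script. Its argument "rows" is a list of rows, each a list of 3 entries, a list of its own where there are three numbers: the finger opening in mm, from 0 to 91.8, then the shift along the tool's x, y, z in mm, then the turn, a rotation vector about the tool's x, y, z in degrees. In form: [[gripper, [dx, dy, dz], [ax, ay, az]], ...]. A call has 1 to 20 rows; each row is the pose to reach, as a shift and turn from the pose commanded when the call began, along the tool's axes at that moment; what a row does not reach only later rows make up. A row lasts 1/10 s, in which the tool goes at most 50 mm and 8.59 degrees, less where a joint would pass 70% of its speed; a pose out of reach is approached as far as the arm can. A call with a gripper value outside its range is refused whole. The fingers move at their own pace and stop on an object; the grip force is fixed at half the most. Time passes only in rows, so rows that repeat a pose let the fingers close. It gives the time, the measured TCP pose, the force and the opening at its end, in the units of the state.
- sense(): the state, without advancing time (a new reading comes with each control period).
- read_camera(name): name is "side" or "top" or "wrist"; returns (picture, depth): 480x640x3 uint8, blue, green, red; 480x640 float32, m along the optical axis (not along the pixel's ray), 0 where there is no reading.
- camera_info(name): a dict with "mtx" (3x3 intrinsics, pixels), "eye" and "attitude" of the camera in the world. Camera axes: x right, y up, looking along -z (the intrinsics and any distortion apply to the point x, -y, -z); pixel columns grow to the right and rows downward; lengths in m; the calibration is good to about 2 mm. A picture is of the moment at which its call begins: read the wrist's pose just before it. camera_info takes no time and is no camera call; for the wrist camera it gives the pose at the moment of the call.
- finish_job(): hands the job in, once; it reports no verdict.
The state is a dict: "t": time; "joint_pos": joint angles; "joint_vel": joint speeds; "joint_torque": joint torques, N m; "position": TCP position; "eef_rot": TCP orientation; "contact_force": force on the tool from outside, world axes, zero at the start; "torque": the same for the moment, N m; "opening": finger opening in m.
Only numpy, scipy, OpenCV 4.12 (cv2) and the standard library are available. Lean on these libraries where they do the work, as an engineer would, in place of code of your own. Each camera call takes 0.05 s, during which the arm holds its last target.

## Working session

There is one attempt and no reset: what is moved stays moved. The work goes in short steps, Python scripts to look and compute and a tool call to move; the robot and the scene stay as the last step left them, time stands still between calls to the robot, and variables do not carry over. Pictures are saved under pics/ and viewed, and the job is handed in when it is done.

Besides the shell and the picture viewer there is one more tool, called after "Request:" in YAML: its name, and indented under it one key for each argument. drive_tool: Moves the arm, as the interface text tells. Its arguments: {"type":"object","properties":{"rows":{"type":"array"}},"required":["rows"]}

```bash
ls; mkdir -p pics
cat > h.py <<'E'
from rig import *
import numpy as np, cv2
from scipy.spatial.transform import Rotation as R
np.set_printoptions(precision=4,suppress=True)
def snap(n,tag):
    ci=camera_info(n); p,d=read_camera(n); cv2.imwrite(f'pics/{tag}.png',p); np.save(f'pics/{tag}.npy',d)
    return p,d,ci
E
python3 - <<'E'
from h import *
print(sense())
for n in ('side','top','wrist'):
    p,d,ci=snap(n,n+'0'); print(n,ci)
    np.savez(f'pics/{n}0_ci.npz',**{k:np.array(v) for k,v in ci.items()})
E
```

```text
pics
{'t': 0.0, 'joint_pos': array([ 1.1594,  0.4352,  0.025 ,  1.5741, -0.0116,  1.134 , -0.0751]), 'joint_vel': array([-0.0003, -0.0006,  0.0002, -0.0011,  0.    ,  0.002 , -0.0008]), 'joint_torque': array([  0.0001, -66.7849,   0.9856, -31.4464,  -0.0603,   0.0426,
         0.0002]), 'position': array([ 0.1898, -0.595 ,  0.2479]), 'eef_rot': array([ 0.9881,  0.1538, -0.0002, -0.0008]), 'contact_force': array([ 0.6621,  0.4466, -0.8252]), 'torque': array([-0.0077, -0.0315,  0.0166]), 'opening': 0.091866426628818}
side {'mtx': array([[537.1908,   0.    , 323.7555],
       [  0.    , 537.1908, 239.117 ],
       [  0.    ,   0.    ,   1.    ]]), 'eye': array([0.2312, 0.5552, 0.6262]), 'attitude': array([-0.1395,  0.4279,  0.848 , -0.2798])}
top {'mtx': array([[566.4264,   0.    , 321.5658],
       [  0.    , 566.4264, 243.5562],
       [  0.    ,   0.    ,   1.    ]]), 'eye': array([ 0.5404, -0.0152,  1.107 ]), 'attitude': array([-0.0346,  0.0178,  0.7145, -0.6986])}
wrist {'mtx': array([[348.1573,   0.    , 318.5723],
       [  0.    , 348.1573, 246.9646],
       [  0.    ,   0.    ,   1.    ]]), 'eye': array([ 0.2669, -0.5712,  0.3836]), 'attitude': array([-0.1175,  0.0865, -0.5839,  0.7986])}
```

View pics/top0.png

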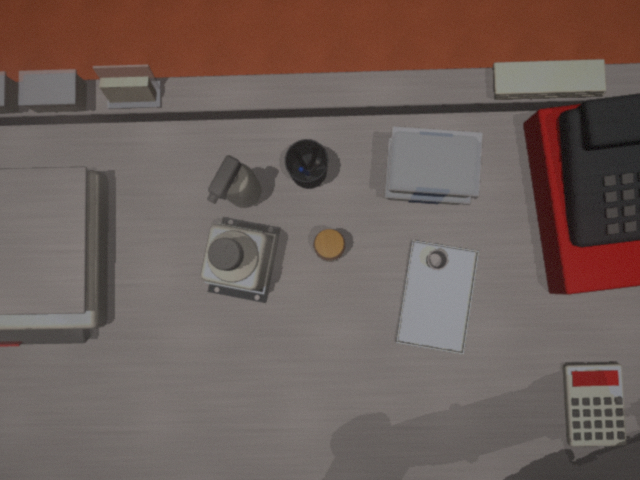

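View pics/side0.png

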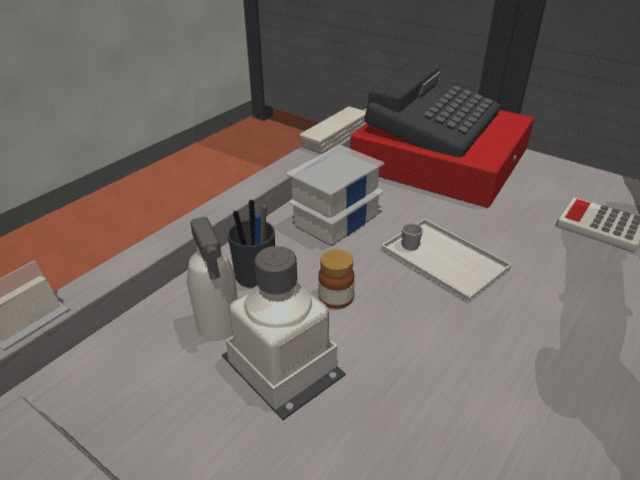

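View pics/wrist0.png

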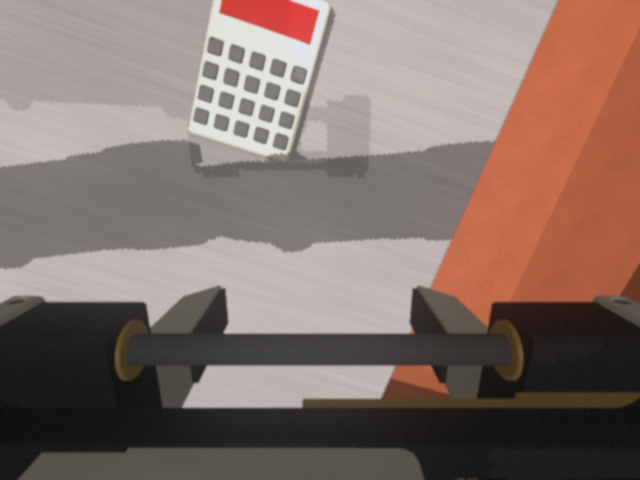

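The top view shows the bottle cap at about (226,253), with the foot plate around it and the spray bottle at (235,185). The jar is at (329,244), the pen pot at (307,163) and the tubs at (434,165). The tray runs from (400,345) to (475,245), with the cup at (436,259). Next I'll turn these pixels into positions.

```bash
cat >> h.py <<'E'
def rays(ci,uv):
    K=np.array(ci['mtx']); uv=np.atleast_2d(uv).astype(float)
    c=np.c_[(uv[:,0]-K[0,2])/K[0,0],-(uv[:,1]-K[1,2])/K[1,1],-np.ones(len(uv))]
    return R.from_quat(ci['attitude']).apply(c)
def onplane(ci,uv,z):
    r=rays(ci,uv); e=np.array(ci['eye']); return e+r*((z-e[2])/r[:,2])[:,None]
def cloud(ci,d):
    v,u=np.mgrid[:480,:640]; r=rays(ci,np.c_[u.ravel(),v.ravel()])
    P=np.array(ci['eye'])+r*d.ravel()[:,None]; P[d.ravel()==0]=np.nan; return P.reshape(480,640,3)
def ld(n):
    z=np.load(f'pics/{n}0_ci.npz'); return cv2.imread(f'pics/{n}0.png'),np.load(f'pics/{n}0.npy'),{k:z[k] for k in z}
E
python3 - <<'E'
from h import *
p,d,ci=ld('top'); P=cloud(ci,d)
for nm,(u,v) in dict(cap=(226,253),tray=(430,310),cup=(436,259),jar=(329,244),spray=(230,175),pot=(307,163),tub=(434,165),counter=(330,320)).items(): print(nm,P[v,u])
# cap top
z=P[...,2]; 
m=((abs(z-z[253,226])<0.012)).astype(np.uint8); m[:, :190]=0; m[:,270:]=0; m[:225]=0;m[290:]=0
cs,_=cv2.findContours(m,0,2); c=max(cs,key=cv2.contourArea); (uc,r)=cv2.minEnclosingCircle(c); print('cap px',uc,r,onplane(ci,uc,0.205))
# dark mask
g=cv2.cvtColor(p,cv2.COLOR_BGR2GRAY)
# side
ps,ds,cs_=ld('side'); Q=cloud(cs_,ds); zs=Q[...,2]
sel=(abs(zs-0.205)<0.006)&(abs(Q[...,0]-P[253,226,0])<.06)&(abs(Q[...,1]-P[253,226,1])<.06)
pts=Q[sel]; print('side cap',len(pts),pts.mean(0),pts.min(0),pts.max(0))
sel=(abs(z-0.205)<0.008)&(abs(P[...,0]-P[253,226,0])<.06)&(abs(P[...,1]-P[253,226,1])<.06)
pts=P[sel]; print('top cap',len(pts),pts.mean(0),pts.min(0),pts.max(0))
hsv=cv2.cvtColor(p,cv2.COLOR_BGR2HSV)
# tray: bright, bluish vs counter
sub=p[230:365,385:490]; print(p[310,430],p[310,380],p[200,430])
m=np.zeros(g.shape,np.uint8); m[230:365,385:490]=(g[230:365,385:490]>int(0.5*g[310,430]+0.5*g[310,380])).astype(np.uint8)
m=cv2.morphologyEx(m,cv2.MORPH_CLOSE,np.ones((5,5)));cs,_=cv2.findContours(m,0,2); c=max(cs,key=cv2.contourArea)
rect=cv2.minAreaRect(c); b=cv2.boxPoints(rect); print('tray',rect,b); B=onplane(ci,b,0.010); print(B,B.mean(0))
# bottle orientation: white body shoulder/wall and foot plate
big=cv2.resize(p[150:320,180:360],None,fx=4,fy=4,interpolation=cv2.INTER_CUBIC); cv2.imwrite('pics/zb.png',cv2.convertScaleAbs(big,alpha=1.5))
big=cv2.resize(p[225:365,385:490],None,fx=4,fy=4,interpolation=cv2.INTER_CUBIC); cv2.imwrite('pics/zt.png',big)
E
```

```text
cap [0.596  0.1585 0.2077]
tray [ 0.4894 -0.1962  0.0029]
cup [ 0.5872 -0.2098  0.0117]
jar [ 0.6156 -0.0051  0.0848]
spray [0.7244 0.1532 0.1951]
pot [0.7831 0.0355 0.0034]
tub [ 0.7472 -0.1926  0.1228]
counter [ 0.4738 -0.0028 -0.0033]
cap px (224.26596069335938, 253.7127685546875) 16.821565628051758 [[0.5951 0.1618 0.205 ]]
side cap 951 [0.5918 0.1678 0.2041] [0.5675 0.1399 0.199 ] [0.6195 0.1913 0.207 ]
top cap 855 [0.5954 0.1619 0.2063] [0.5692 0.1361 0.1971] [0.6225 0.1893 0.2114]
[152 146 145] [114 118 122] [102  99  96]
tray ((436.372802734375, 296.3265686035156), (64.2441635131836, 100.12965393066406), 8.746161460876465) [[397.0115 340.9248]
 [412.2369 241.9595]
 [475.7341 251.7283]
 [460.5087 350.6936]]
[[ 0.4323 -0.1302  0.01  ]
 [ 0.6213 -0.1655  0.01  ]
 [ 0.5995 -0.2868  0.01  ]
 [ 0.4115 -0.2502  0.01  ]] [ 0.5161 -0.2082  0.01  ]
```

View pics/zb.png

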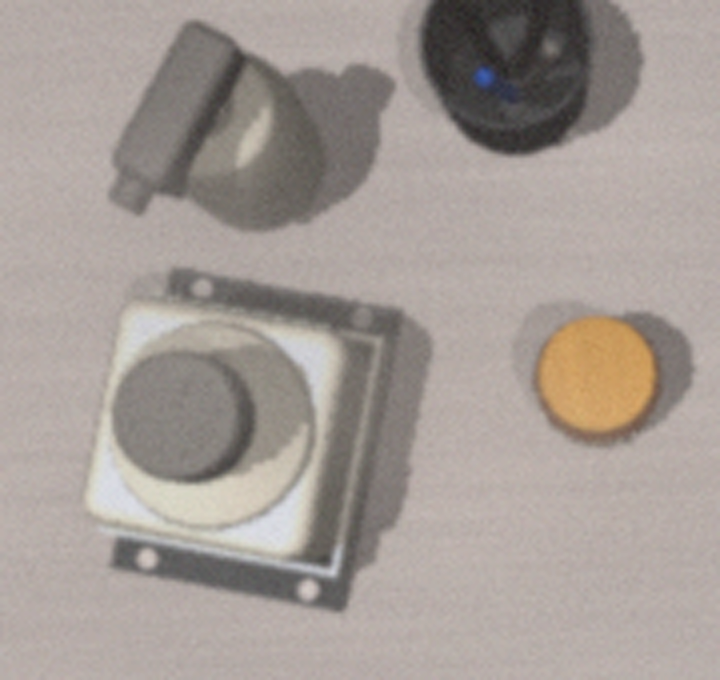

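View pics/zt.png

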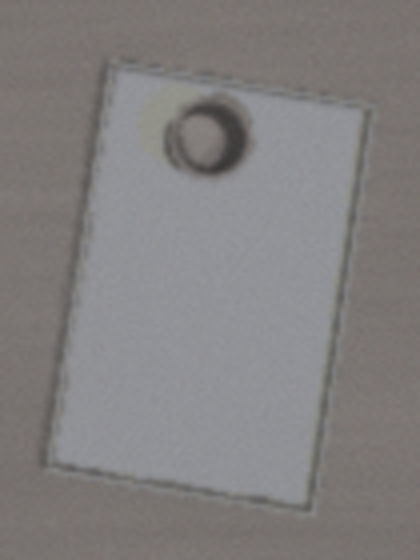

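```bash
cat >> h.py <<'E'
def rel(target, head=None):
    """shift mm and turn deg (tool axes) from current pose to target pos and tool-x heading deg, pointing down"""
    s=sense(); r=R.from_quat(s['eef_rot'])
    d=r.inv().apply(np.array(target)-s['position'])*1e3
    x=r.apply([1,0,0]); h=np.degrees(np.arctan2(x[1],x[0]))
    rv=None
    if head is not None:
        t=np.radians(head); M=np.array([[np.cos(t),np.sin(t),0],[np.sin(t),-np.cos(t),0],[0,0,-1]]).T
        M=np.c_[[np.cos(t),np.sin(t),0],[np.sin(t),-np.cos(t),0],[0,0,-1]]
        rv=np.degrees((r.inv()*R.from_matrix(M)).as_rotvec())
    print('t',s['t'],'pos',s['position'],'head',h,'tilt',np.degrees(np.arccos(-r.apply([0,0,1])[2])),'shift',d,'turn',rv,'q',s['joint_pos'])
    return d,rv
E
python3 -c "
from h import *
rel([.594,.164,.275],57)"
```

```text
t 0.15 pos [ 0.1898 -0.5951  0.2481] head 17.690193302738166 tilt 0.06852952574892827 shift [ 615.7489 -600.4179  -26.1911] turn [ -0.0674  -0.0184 -39.3098] q [ 1.1594  0.435   0.025   1.5739 -0.0116  1.134  -0.0751]
```

Request:
drive_tool:
  rows:
    - [91.8, [30, -29, -27], [0, 0, -2]]
    - [91.8, [62, -60, -27], [0, 0, -4]]
    - [91.8, [93, -90, -27], [0, 0, -6]]
    - [91.8, [125, -121, -27], [0, 0, -8]]
    - [91.8, [156, -151, -27], [0, 0, -10]]
    - [91.8, [187, -181, -27], [0, 0, -12]]
    - [91.8, [218, -212, -27], [0, 0, -14]]
    - [91.8, [250, -243, -27], [0, 0, -16]]
    - [91.8, [281, -273, -27], [0, 0, -18]]
    - [91.8, [312, -303, -27], [0, 0, -20]]
    - [91.8, [343, -334, -27], [0, 0, -22]]
    - [91.8, [375, -365, -27], [0, 0, -24]]
    - [91.8, [406, -395, -27], [0, 0, -26]]
    - [91.8, [437, -425, -27], [0, 0, -28]]
    - [91.8, [468, -456, -27], [0, 0, -30]]
    - [91.8, [500, -487, -27], [0, 0, -32]]
    - [91.8, [531, -517, -27], [0, 0, -34]]
    - [91.8, [562, -547, -27], [0, 0, -36]]
    - [91.8, [593, -578, -27], [0, 0, -38]]
    - [91.8, [616, -600, -27], [0, 0, -39]]

```text
t: 2.15
position: [0.5949, 0.1663, 0.2753]
eef_rot: [0.879, 0.476, -0.0, -0.001]
contact_force: [0.7, -0.3, 0.8]
opening: 0.0919
```

Run:
```python
from h import *
rel([.594,.164,.275],57)
p,d,ci=snap('wrist','w1')
np.savez('pics/w10_ci.npz',**{k:np.array(v) for k,v in ci.items()})
print(ci['eye'],onplane(ci,[[320,240]],.205))
```

```text
t 2.15 pos [0.5949 0.1663 0.2753] head 56.85799194884909 tilt 0.060654890369401485 shift [-2.4461  0.4886  0.3041] turn [-0.0544 -0.0268 -0.142 ] q [-0.0104  0.4581 -0.5165  1.5202  0.2332  1.2252 -1.1402]
[0.6403 0.232  0.411 ] [[0.6094 0.1833 0.205 ]]
```

View pics/w1.png

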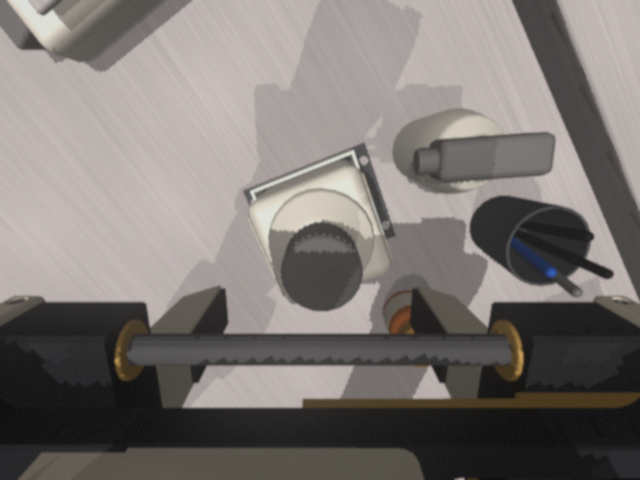

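The wrist view shows the cap between the jaws, centred at about (321,265), with the finger pads at columns 225 and 412. I'll refine the cap centre from its top face.

Run:
```python
from h import *
z=np.load('pics/w10_ci.npz'); ci={k:z[k] for k in z}
d=np.load('pics/w1.npy'); P=cloud(ci,d)
sub=(abs(P[...,0]-.594)<.05)&(abs(P[...,1]-.164)<.05)&(P[...,2]>.195)&(P[...,2]<.215); sub[305:]=False
m=sub.astype(np.uint8); cs,_=cv2.findContours(m,0,2); c=max(cs,key=cv2.contourArea)
e=cv2.minEnclosingCircle(c); print(e,cv2.fitEllipse(c),np.nanmedian(P[...,2][sub]))
print(onplane(ci,e[0],.205), P[sub].mean(0),P[sub].min(0),P[sub].max(0))
zz=np.load('pics/top0_ci.npz')
```

```text
((321.2153625488281, 270.7569274902344), 41.082183837890625) ((321.30487060546875, 270.5809020996094), (78.0647201538086, 81.3746109008789), 89.0008773803711) 0.20481867723463448
[[0.5991 0.166  0.205 ]] [0.5994 0.1664 0.2045] [0.571  0.1384 0.195 ] [0.6242 0.1903 0.2077]
```

Run:
```python
from h import *
rel([.597,.165,.193],57)
```

```text
t 2.2 pos [0.5958 0.1711 0.275 ] head 57.11912805948352 tilt 0.2512000205648815 shift [-4.7137  4.5274 81.9957] turn [-0.1442 -0.2057  0.1194] q [-0.0144  0.4617 -0.5196  1.5162  0.2331  1.2246 -1.1416]
```

Request:
drive_tool:
  rows:
    - [91.8, [1, 1, 10], [0, 0, 0]]
    - [91.8, [2, 2, 20], [0, 0, 0]]
    - [91.8, [2, 2, 30], [0, 0, 0]]
    - [91.8, [2, 2, 30], [0, 0, 0]]
    - [91.8, [2, 2, 30], [0, 0, 0]]
    - [91.8, [2, 2, 30], [0, 0, 0]]

```text
t: 2.8
position: [0.5974, 0.1634, 0.2462]
eef_rot: [0.88, 0.474, 0.0, 0.0]
contact_force: [0.1, -0.9, 0.2]
opening: 0.0917
```

Run:
```python
from h import *
rel([.597,.165,.193],57)
p,d,ci=snap('wrist','w2'); rel([.597,.165,.193],57)
np.savez('pics/w20_ci.npz',**{k:np.array(v) for k,v in ci.items()})
P=cloud(ci,d)
sub=(abs(P[...,0]-.594)<.05)&(abs(P[...,1]-.164)<.05)&(P[...,2]>.199)&(P[...,2]<.215)
cs,_=cv2.findContours(sub.astype(np.uint8),0,2); c=max(cs,key=cv2.contourArea)
e=cv2.minEnclosingCircle(c); print(e,cv2.fitEllipse(c),np.nanmedian(P[...,2][sub]))
print(onplane(ci,e[0],.205), P[sub].mean(0),P[sub].min(0),P[sub].max(0))
```

```text
t 2.8 pos [0.5974 0.1634 0.2462] head 56.648422700466085 tilt 0.04094715238887526 shift [ 1.0504 -1.2285 53.221 ] turn [ 0.0345 -0.022  -0.3516] q [-0.0102  0.4811 -0.5094  1.5584  0.2484  1.1664 -1.1514]
t 2.85 pos [0.5975 0.1636 0.2463] head 56.65742742418228 tilt 0.05086230416265599 shift [ 0.8444 -1.1628 53.3092] turn [ 0.0377 -0.0341 -0.3426] q [-0.0104  0.4811 -0.5095  1.5581  0.2483  1.1664 -1.1514]
((315.0638427734375, 288.0), 47.10639190673828) ((315.11175537109375, 288.1996765136719), (87.24212646484375, 92.65816497802734), 90.6395034790039) 0.20483576031564815
[[0.5991 0.1659 0.205 ]] [0.5988 0.1654 0.2047] [0.5706 0.1377 0.199 ] [0.6241 0.1904 0.2075]
```

View pics/w2.png

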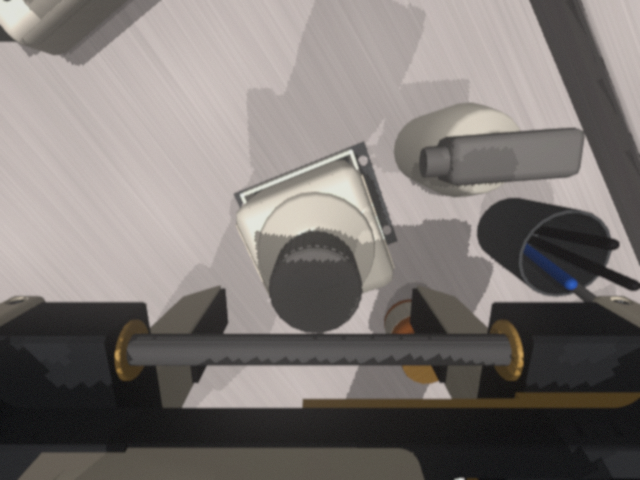

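Request:
drive_tool:
  rows:
    - [91.8, [1, 0, 10], [0, 0, 0]]
    - [91.8, [2, 0, 22], [0, 0, 0]]
    - [91.8, [2, 0, 34], [0, 0, 0]]
    - [91.8, [2, 0, 45], [0, 0, 0]]
    - [91.8, [2, 0, 53], [0, 0, 0]]
    - [91.8, [2, 0, 53], [0, 0, 0]]
    - [66, [2, 0, 53], [0, 0, 0]]
    - [60, [2, 0, 53], [0, 0, 0]]
    - [60, [2, 0, 53], [0, 0, 0]]
    - [60, [2, 0, 53], [0, 0, 0]]

```text
t: 3.85
position: [0.5986, 0.1657, 0.1932]
eef_rot: [0.88, 0.475, 0.0, 0.0]
contact_force: [0.2, 0.5, 0.4]
opening: 0.0644
```

Run:
```python
from h import *
rel([.598,.165,.193],57)
p,d,ci=snap('wrist','w3'); p,d,ci=snap('top','t3')
s=sense();print(s['contact_force'],s['torque'],s['opening'])
a=cv2.imread('pics/w3.png')[200:480,150:490]; b=cv2.resize(p[190:320,160:300],None,fx=3,fy=3)
cv2.imwrite('pics/w3c.png',np.hstack([cv2.copyMakeBorder(a,0,390-280,0,0,0),b]))
```

```text
t 3.85 pos [0.5986 0.1657 0.1932] head 56.68628557285948 tilt 0.04655585777279875 shift [-0.8764 -0.1366  0.1645] turn [ 0.0333 -0.0326 -0.3137] q [-0.0221  0.529  -0.4968  1.6206  0.2792  1.0624 -1.1799]
[-0.2279  0.0993 -0.1006] [-0.0275 -0.0678 -0.0405] 0.0606772150171679
```

View pics/w3c.png

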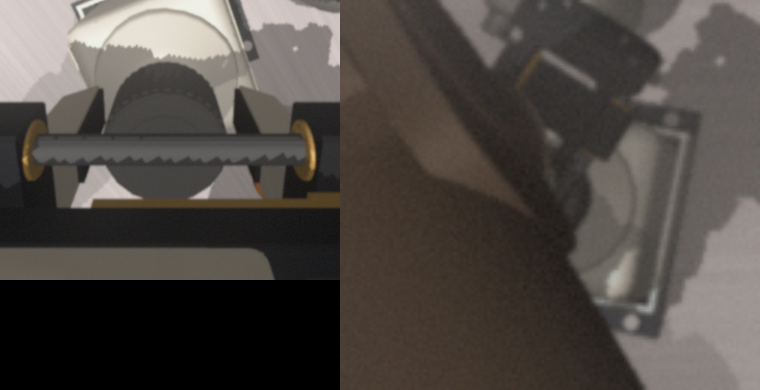

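The cap sits slightly to the left between the pads, spanning 103–225 in the crop. I'll close and use the force reading to centre the grip.

Request:
drive_tool:
  rows:
    - [45, [0, 0, 0], [0, 0, 0]]
    - [45, [0, 0, 0], [0, 0, 0]]
    - [45, [0, 0, 0], [0, 0, 0]]
    - [45, [0, 0, 0], [0, 0, 0]]

```text
t: 4.35
position: [0.5979, 0.166, 0.1928]
eef_rot: [0.88, 0.475, -0.0, -0.0]
contact_force: [-4.7, 1.8, 2.6]
opening: 0.0518
```

Run:
```python
from h import *
rel([.598,.165,.193],57)
s=sense();r=R.from_quat(s['eef_rot']).inv()
print(s['contact_force'],'tool',r.apply(s['contact_force']),r.apply(s['torque']),s['opening'])
```

```text
t 4.35 pos [0.5979 0.166  0.1928] head 56.712306022046924 tilt 0.04464727258645285 shift [-0.7582  0.6548 -0.2283] turn [-0.0433  0.0108 -0.2877] q [-0.0224  0.5293 -0.4973  1.6213  0.2787  1.0628 -1.1799]
[-4.7105  1.7778  2.6258] tool [-1.0997 -4.9154 -2.6218] [ 0.9006 -0.1627  0.0271] 0.051834151118767234
```

Request:
drive_tool:
  rows:
    - [45, [0, -1, 2], [0, 0, 0]]
    - [45, [0, -1, 4], [0, 0, 0]]
    - [45, [0, -1, 6], [0, 0, 0]]
    - [45, [0, -1, 6], [0, 0, 0]]
    - [45, [0, -1, 6], [0, 0, 0]]

```text
t: 4.85
position: [0.5978, 0.1661, 0.1869]
eef_rot: [0.88, 0.475, 0.0, 0.0]
contact_force: [-2.6, -0.9, 5.3]
opening: 0.0513
```

```bash
cat >> h.py <<'E'
def st():
    s=sense();r=R.from_quat(s['eef_rot']); x=r.apply([1,0,0])
    print('t %.2f'%s['t'],s['position'],'head %.2f'%np.degrees(np.arctan2(x[1],x[0])),'tilt %.2f'%np.degrees(np.arccos(-r.apply([0,0,1])[2])),'F',s['contact_force'],'Ft',r.inv().apply(s['contact_force']),'Mt',r.inv().apply(s['torque']),'op %.4f'%s['opening'],'q',s['joint_pos'])
E
python3 -c "
from h import *
st()"
```

```text
t 4.85 [0.5978 0.1661 0.1869] head 56.68 tilt 0.03 F [-2.5572 -0.9048  5.3404] Ft [-2.1594 -1.6373 -5.3417] Mt [ 0.3846 -0.3049  0.004 ] op 0.0513 q [-0.0242  0.5341 -0.4952  1.6292  0.283   1.0497 -1.1845]
```

Request:
drive_tool:
  rows:
    - [45, [0, 0, 1], [0, 0, 0]]
    - [45, [0, 0, 2], [0, 0, 0]]
    - [45, [0, 0, 3], [0, 0, 0]]
    - [45, [0, 0, 3], [0, 0, 0]]

```text
t: 5.25
position: [0.5979, 0.1661, 0.1846]
eef_rot: [0.88, 0.475, 0.0, 0.0]
contact_force: [-4.8, -0.5, 10.6]
opening: 0.0513
```

Request:
drive_tool:
  rows:
    - [45, [0, 0, 1], [0, 0, 0]]
    - [45, [0, 0, 2], [0, 0, 0]]
    - [45, [0, 0, 2], [0, 0, 0]]
    - [45, [0, 0, 2], [0, 0, 0]]

```text
t: 5.65
position: [0.5979, 0.1661, 0.1843]
eef_rot: [0.88, 0.475, 0.001, 0.001]
contact_force: [-9.2, -3.2, 24.6]
opening: 0.0516
```

Request:
drive_tool:
  rows:
    - [45, [0, 0, -1], [0, 0, 0]]
    - [45, [0, 0, -1], [0, 0, 0]]
    - [45, [0, 0, -1], [0, 0, 0]]

```text
t: 5.95
position: [0.5979, 0.1661, 0.1845]
eef_rot: [0.88, 0.475, 0.001, 0.0]
contact_force: [-7.9, -3.5, 18.7]
opening: 0.0516
```

```bash
python3 -c "
from h import *
st()"
```

```text
t 5.95 [0.5979 0.1661 0.1845] head 56.67 tilt 0.10 F [-7.9219 -3.4968 18.7152] Ft [ -7.2596  -4.6696 -18.7279] Mt [ 0.9454 -1.302   0.0261] op 0.0516 q [-0.0248  0.536  -0.4945  1.6327  0.2853  1.0438 -1.1867]
```

Request:
drive_tool:
  rows:
    - [45, [-1, 0, 0], [0, 0, 0]]
    - [45, [-1, 0, 0], [0, 0, -2]]
    - [45, [-1, 0, 0], [0, 0, -5]]
    - [45, [-1, 0, 0], [0, 0, -8]]
    - [45, [-1, 0, 0], [0, 0, -11]]
    - [45, [-1, 0, 0], [0, 0, -14]]
    - [45, [-1, 0, 0], [0, 0, -17]]
    - [45, [-1, 0, 0], [0, 0, -20]]
    - [45, [-1, 0, 0], [0, 0, -20]]

```text
t: 6.85
position: [0.5975, 0.167, 0.1846]
eef_rot: [0.783, 0.621, 0.002, -0.0]
contact_force: [-5.0, 2.0, 15.4]
opening: 0.0517
```

```bash
python3 -c "
from h import *
st()"
```

```text
t 6.85 [0.5975 0.167  0.1846] head 76.84 tilt 0.19 F [-5.0283  2.0147 15.4176] Ft [  0.8592  -5.327  -15.425 ] Mt [ 1.2181  0.0365 -0.0583] op 0.0517 q [ 0.0299  0.5533 -0.5814  1.6292  0.3366  1.0577 -0.8787]
```

Request:
drive_tool:
  rows:
    - [45, [0, -1, 0], [0, 0, -3]]
    - [45, [0, -1, 0], [0, 0, -6]]
    - [45, [0, -1, 0], [0, 0, -9]]
    - [45, [0, -1, 0], [0, 0, -12]]
    - [45, [0, -1, 0], [0, 0, -15]]
    - [45, [0, -1, 0], [0, 0, -18]]
    - [45, [0, -1, 0], [0, 0, -20]]
    - [45, [0, -1, 0], [0, 0, -20]]

```text
t: 7.65
position: [0.5966, 0.1674, 0.1846]
eef_rot: [0.664, 0.748, 0.002, 0.0]
contact_force: [-4.7, 3.0, 15.2]
opening: 0.0514
```

```bash
python3 -c "
from h import *
st()"
```

```text
t 7.65 [0.5966 0.1674 0.1846] head 96.81 tilt 0.22 F [-4.7468  2.9974 15.1819] Ft [  3.5752  -4.314  -15.186 ] Mt [0.9088 0.5865 0.0384] op 0.0514 q [ 0.0812  0.5731 -0.6665  1.6268  0.3897  1.0749 -0.5756]
```

Request:
drive_tool:
  rows:
    - [45, [0, 0, 0], [0, 0, -3]]
    - [45, [0, 0, 0], [0, 0, -6]]
    - [45, [0, 0, 0], [0, 0, -9]]
    - [45, [0, 0, 0], [0, 0, -12]]
    - [45, [0, 0, 0], [0, 0, -15]]

```text
t: 8.15
position: [0.5955, 0.1681, 0.1845]
eef_rot: [0.56, 0.829, 0.001, -0.001]
contact_force: [-9.3, 3.3, 17.6]
opening: 0.0516
```

```bash
python3 -c "
from h import *
st(); p,d,ci=snap('wrist','w4'); st();snap('side','s4')
p2=cv2.imread('pics/w3.png');
cv2.imwrite('pics/w4c.png',np.vstack([cv2.resize(x[230:420,220:420],None,fx=2,fy=1.5) for x in (p2,p)]))"
```

```text
t 8.15 [0.5955 0.1681 0.1845] head 111.90 tilt 0.18 F [-9.3009  3.3326 17.5739] Ft [  6.604   -7.3551 -17.5711] Mt [1.5216 1.381  0.2083] op 0.0516 q [ 0.1181  0.5907 -0.7308  1.6244  0.4297  1.0918 -0.347 ]
t 8.20 [0.5954 0.1681 0.1845] head 112.09 tilt 0.17 F [-9.4765  2.8003 17.6878] Ft [  6.2022  -7.6966 -17.6862] Mt [1.433  1.1479 0.1227] op 0.0515 q [ 0.1186  0.5909 -0.7316  1.6244  0.4302  1.0921 -0.344 ]
```

View pics/w4c.png

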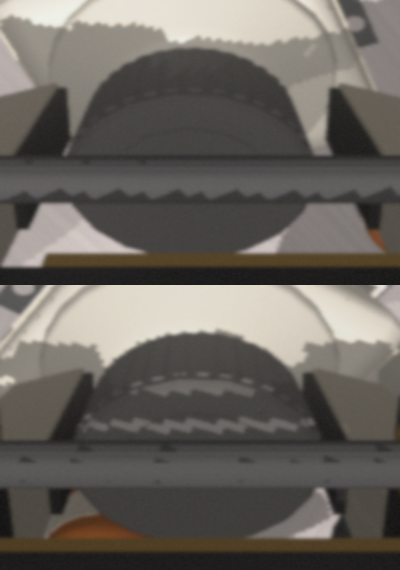

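View pics/s4.png

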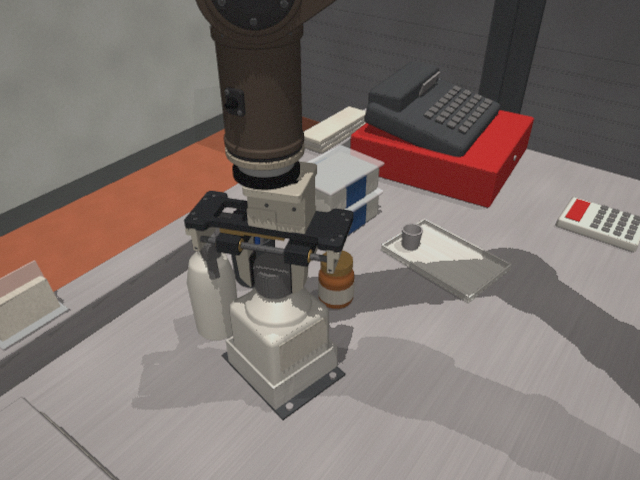

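Request:
drive_tool:
  rows:
    - [45, [0, -1, 0], [0, 0, -3]]
    - [45, [0, -1, 0], [0, 0, -6]]
    - [45, [0, -2, 0], [0, 0, -9]]
    - [45, [0, -2, 0], [0, 0, -12]]
    - [45, [0, -2, 0], [0, 0, -15]]
    - [45, [0, -2, 0], [0, 0, -18]]
    - [45, [0, -2, 0], [0, 0, -20]]

```text
t: 8.95
position: [0.5944, 0.167, 0.1845]
eef_rot: [0.408, 0.913, 0.002, 0.0]
contact_force: [-6.0, 2.9, 16.5]
opening: 0.0515
```

```bash
python3 -c "
from h import *
st()"
```

```text
t 8.95 [0.5944 0.167  0.1845] head 131.86 tilt 0.20 F [-5.9753  2.9232 16.478 ] Ft [  6.1779  -2.4425 -16.4816] Mt [0.4749 1.208  0.1775] op 0.0515 q [ 0.1681  0.6148 -0.8155  1.6248  0.4856  1.1129 -0.0436]
```

Request:
drive_tool:
  rows:
    - [45, [0, -1, 0], [0, 0, -3]]
    - [45, [0, -1, 0], [0, 0, -6]]
    - [45, [0, -1, 0], [0, 0, -9]]
    - [45, [0, -1, 0], [0, 0, -12]]
    - [45, [0, -1, 0], [0, 0, -15]]
    - [45, [0, -1, 0], [0, 0, -18]]
    - [45, [0, -1, 0], [0, 0, -20]]
    - [45, [0, -1, 0], [0, 0, -20]]

```text
t: 9.75
position: [0.5933, 0.1661, 0.1845]
eef_rot: [0.243, 0.97, 0.001, 0.0]
contact_force: [-7.5, 2.2, 17.3]
opening: 0.0515
```

```bash
python3 -c "
from h import *
st()"
```

```text
t 9.75 [0.5933 0.1661 0.1845] head 151.82 tilt 0.17 F [-7.487   2.1569 17.3188] Ft [  7.6169  -1.5833 -17.3241] Mt [0.3027 1.3687 0.0425] op 0.0515 q [ 0.2144  0.6435 -0.8997  1.6238  0.5419  1.1401  0.2593]
```

Request:
drive_tool:
  rows:
    - [45, [0, 0, -2], [0, 0, 0]]
    - [45, [0, 0, -4], [0, 0, 0]]
    - [45, [0, 0, -6], [0, 0, 0]]
    - [45, [0, 0, -8], [0, 0, 0]]
    - [45, [0, 0, -10], [0, 0, 0]]
    - [45, [0, 0, -12], [0, 0, 0]]
    - [45, [0, 0, -13], [0, 0, 0]]
    - [45, [0, 0, -13], [0, 0, 0]]

```text
t: 10.55
position: [0.5932, 0.1646, 0.1958]
eef_rot: [0.244, 0.97, 0.0, -0.0]
contact_force: [-4.1, 3.4, 3.6]
opening: 0.0514
```

```bash
python3 -c "
from h import *
st()"
```

```text
t 10.55 [0.5932 0.1646 0.1958] head 151.71 tilt 0.04 F [-4.0938  3.3694  3.5663] Ft [ 5.2037  1.0285 -3.563 ] Mt [-0.5761  0.9216  0.0079] op 0.0514 q [ 0.2186  0.6328 -0.9046  1.6104  0.5306  1.1621  0.2685]
```

Request:
drive_tool:
  rows:
    - [45, [0, 0, -2], [0, 0, 0]]
    - [45, [0, 0, -4], [0, 0, 0]]
    - [45, [0, 0, -6], [0, 0, 0]]
    - [45, [0, 0, -6], [0, 0, 0]]

```text
t: 10.95
position: [0.5929, 0.1638, 0.2014]
eef_rot: [0.245, 0.97, -0.0, -0.001]
contact_force: [-4.5, 2.7, -2.0]
opening: 0.0514
```

```bash
python3 -c "
from h import *
st()"
```

```text
t 10.95 [0.5929 0.1638 0.2014] head 151.69 tilt 0.08 F [-4.4669  2.672  -1.9772] Ft [5.1983 0.2361 1.9808] Mt [-0.1238  1.0676 -0.023 ] op 0.0514 q [ 0.2208  0.6275 -0.9074  1.6038  0.5254  1.1736  0.2731]
```

Request:
drive_tool:
  rows:
    - [45, [1, 0, -3], [0, 0, 0]]
    - [45, [1, 0, -6], [0, 0, 0]]
    - [45, [1, 0, -10], [0, 0, 0]]
    - [45, [1, 0, -14], [0, 0, 0]]
    - [45, [1, 0, -18], [0, 0, 0]]
    - [45, [1, 0, -23], [0, 0, 0]]
    - [45, [1, 0, -30], [0, 0, 0]]
    - [45, [1, 0, -40], [0, 0, 0]]
    - [45, [1, 0, -50], [0, 0, 0]]
    - [45, [1, 0, -60], [0, 0, 0]]
    - [45, [1, 0, -60], [0, 0, 0]]

```text
t: 12.05
position: [0.5931, 0.1652, 0.2637]
eef_rot: [0.245, 0.97, 0.001, 0.001]
contact_force: [-0.6, -0.8, -1.5]
opening: 0.0514
```

```bash
python3 -c "
from h import *
st(); p,d,ci=snap('side','s5'); w,_,_=snap('wrist','w5')
cv2.imwrite('pics/s5c.png',np.hstack([cv2.resize(p[180:430,160:380],(440,500)),cv2.resize(w[180:430,180:470],(350,500))]))"
```

```text
t 12.05 [0.5931 0.1652 0.2637] head 151.69 tilt 0.16 F [-0.5594 -0.7662 -1.5284] Ft [ 0.1318 -0.943   1.5262] Mt [-0.1344 -0.0863  0.0492] op 0.0514 q [ 0.2344  0.5748 -0.9374  1.5241  0.4754  1.2822  0.3148]
```

View pics/s5c.png

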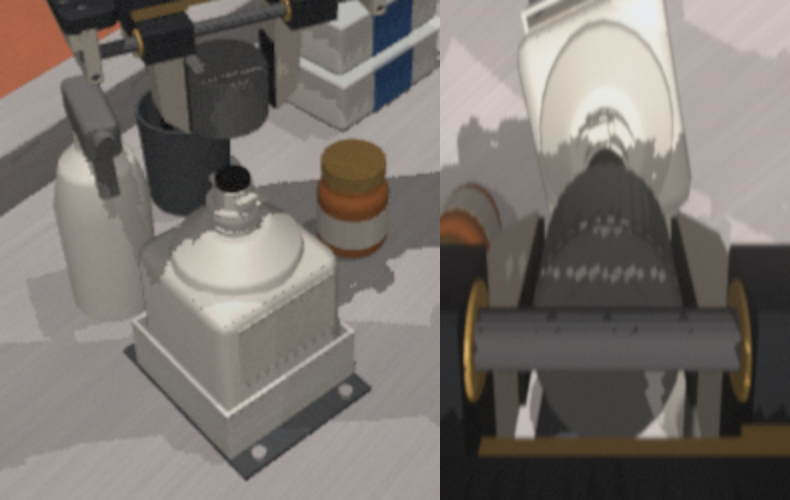

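The cap is off: the side view shows the bare threaded neck, and the cap hangs level in the fingers. Next I'll measure how it sits in the hand.

Run:
```python
from h import *
ci=camera_info('side'); d=np.load('pics/s5.npy'); p=cv2.imread('pics/s5.png'); P=cloud(ci,d); s=sense()['position']
g=p.max(2)
sel=(g<95)&(np.linalg.norm(P[...,:2]-s[:2],axis=2)<.034)&(P[...,2]>.2)&(P[...,2]<.29)
lab=np.argwhere(sel); print(len(lab),lab.min(0),lab.max(0))
q=P[sel]
for lo in np.arange(.222,.29,.004):
    k=(q[:,2]>=lo)&(q[:,2]<lo+.004); print('%.3f'%lo,k.sum(), q[k].mean(0) if k.any() else '')
# circle fit of side wall
k=(q[:,2]>.240)&(q[:,2]<.268); xy=q[k][:,:2]
from scipy.optimize import least_squares
for lim in (.012,.006):
    f=least_squares(lambda c:np.hypot(*(xy-c).T)-.026,s[:2],loss='soft_l1',f_scale=.001); print(f.x, f.cost)
t=np.radians(151.7); dd=f.x-s[:2]; print('offset tool x,y',dd@[np.cos(t),np.sin(t)],dd@[np.sin(t),-np.cos(t)])
rel([.472,-.200,.264],169)
```

```text
2016 [193 251] [249 298]
0.222 0 
0.226 0 
0.230 0 
0.234 25 [0.585  0.1835 0.2373]
0.238 98 [0.5806 0.1797 0.2402]
0.242 121 [0.58   0.1757 0.2442]
0.246 115 [0.5797 0.1766 0.2481]
0.250 133 [0.5798 0.1756 0.2519]
0.254 123 [0.5798 0.176  0.2561]
0.258 124 [0.5804 0.1767 0.26  ]
0.262 119 [0.5798 0.176  0.2639]
0.266 130 [0.5806 0.1767 0.2679]
0.270 171 [0.58   0.1732 0.2721]
0.274 749 [0.5933 0.165  0.2756]
0.278 34 [0.5823 0.1548 0.2799]
0.282 31 [0.5812 0.1525 0.284 ]
0.286 43 [0.5812 0.1475 0.2876]
[0.5964 0.1643] 0.0005081736741807689
[0.5964 0.1643] 0.0005081736741807689
offset tool x,y -0.0034239623385723754 0.001530703334471416
t 12.15 pos [0.5926 0.1646 0.2619] head 151.6816742796324 tilt 0.027780251431247332 shift [ -66.7764 -378.1788   -2.1237] turn [  0.0085   0.0265 -17.3183] q [ 0.2343  0.5762 -0.9363  1.5263  0.4759  1.2811  0.3145]
```

Request:
drive_tool:
  rows:
    - [45, [-3, -20, 0], [0, 0, 0]]
    - [45, [-9, -50, 0], [0, 0, -1]]
    - [45, [-14, -80, 0], [0, 0, -2]]
    - [45, [-19, -110, 0], [0, 0, -4]]
    - [45, [-25, -140, 0], [0, 0, -6]]
    - [45, [-30, -170, 0], [0, 0, -8]]
    - [45, [-35, -200, 0], [0, 0, -10]]
    - [45, [-41, -230, 0], [0, 0, -12]]
    - [45, [-46, -260, 0], [0, 0, -13]]
    - [45, [-51, -290, 0], [0, 0, -14]]
    - [45, [-57, -320, 0], [0, 0, -15]]
    - [45, [-61, -345, 0], [0, 0, -16]]
    - [45, [-65, -365, 0], [0, 0, -17]]
    - [45, [-67, -378, 0], [0, 0, -17]]
    - [45, [-67, -378, 0], [0, 0, -17]]
    - [45, [-67, -378, 0], [0, 0, -17]]
    - [45, [-67, -378, 0], [0, 0, -17]]
    - [45, [-67, -378, 0], [0, 0, -17]]

```text
t: 13.95
position: [0.4726, -0.1987, 0.2618]
eef_rot: [0.098, 0.995, 0.0, 0.0]
contact_force: [-0.5, 0.2, -1.6]
opening: 0.0513
```

```bash
python3 -c "
from h import *
st(); rel([.470,-.200,.060],169); p,d,ci=snap('side','s6'); w,_,_=snap('wrist','w6')"
```

```text
t 13.95 [ 0.4726 -0.1987  0.2618] head 168.79 tilt 0.02 F [-0.4864  0.1598 -1.6073] Ft [0.5086 0.062  1.6071] Mt [-0.0796 -0.1102 -0.028 ] op 0.0513 q [ 1.0967  0.4508 -1.0985  1.7645  0.4303  1.1939  1.2501]
t 13.95 pos [ 0.4726 -0.1987  0.2618] head 168.7942947475145 tilt 0.016579312203748704 shift [  2.3598  -1.8214 201.8481] turn [ 0.0095  0.0136 -0.2057] q [ 1.0967  0.4508 -1.0985  1.7645  0.4303  1.1939  1.2501]
```

View pics/s6.png

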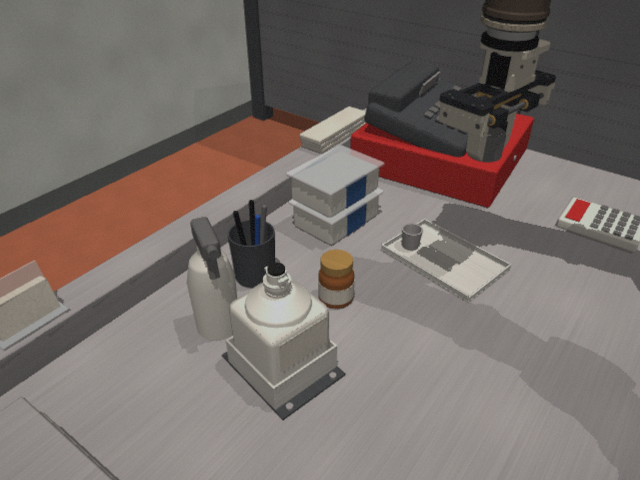

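View pics/w6.png

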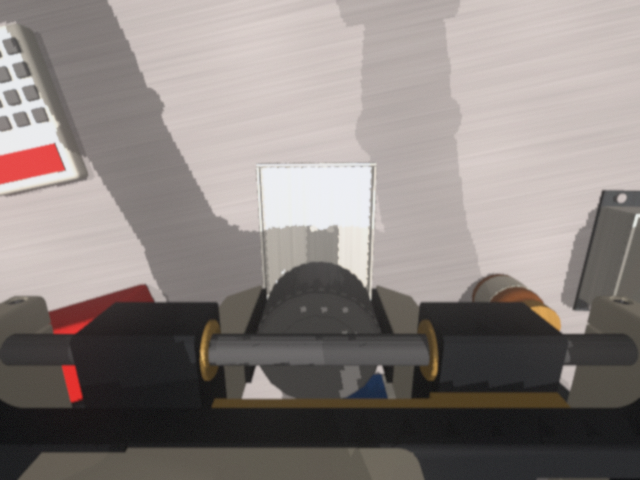

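Tray walls at columns 258 and 375 are centred on the gripper, and the cup is clear in the far half. I'll go down.

Request:
drive_tool:
  rows:
    - [45, [0, 0, 15], [0, 0, 0]]
    - [45, [1, -1, 40], [0, 0, 0]]
    - [45, [2, -2, 65], [0, 0, 0]]
    - [45, [2, -2, 90], [0, 0, 0]]
    - [45, [2, -2, 115], [0, 0, 0]]
    - [45, [2, -2, 140], [0, 0, 0]]
    - [45, [2, -2, 165], [0, 0, 0]]
    - [45, [2, -2, 185], [0, 0, 0]]
    - [45, [2, -2, 200], [0, 0, 0]]
    - [45, [2, -2, 212], [0, 0, 0]]
    - [45, [2, -2, 218], [0, 0, 0]]
    - [45, [2, -2, 218], [0, 0, 0]]
    - [45, [2, -2, 218], [0, 0, 0]]
    - [45, [2, -2, 218], [0, 0, 0]]

```text
t: 15.45
position: [0.4704, -0.2017, 0.0444]
eef_rot: [0.099, 0.995, -0.0, 0.001]
contact_force: [0.1, -0.5, -1.0]
opening: 0.0516
```

```bash
python3 -c "
from h import *
st(); rel([.470,-.200,.029],169); p,d,ci=snap('side','s7'); cv2.imwrite('pics/s7c.png',cv2.resize(p[150:330,350:550],(800,600)[:2]))"
```

```text
t 15.45 [ 0.4704 -0.2017  0.0444] head 168.68 tilt 0.08 F [ 0.091  -0.5377 -1.043 ] Ft [-0.1934 -0.5091  1.0434] Mt [-0.1102 -0.1524 -0.0299] op 0.0516 q [ 0.9111  0.6961 -0.8624  2.0009  0.7507  0.7956  0.9763]
t 15.45 pos [ 0.4704 -0.2017  0.0444] head 168.6836263204115 tilt 0.07667736535262037 shift [ 0.7578  1.5641 15.4445] turn [-0.0185  0.0744 -0.3164] q [ 0.9111  0.6961 -0.8624  2.0009  0.7507  0.7956  0.9763]
```

View pics/s7c.png

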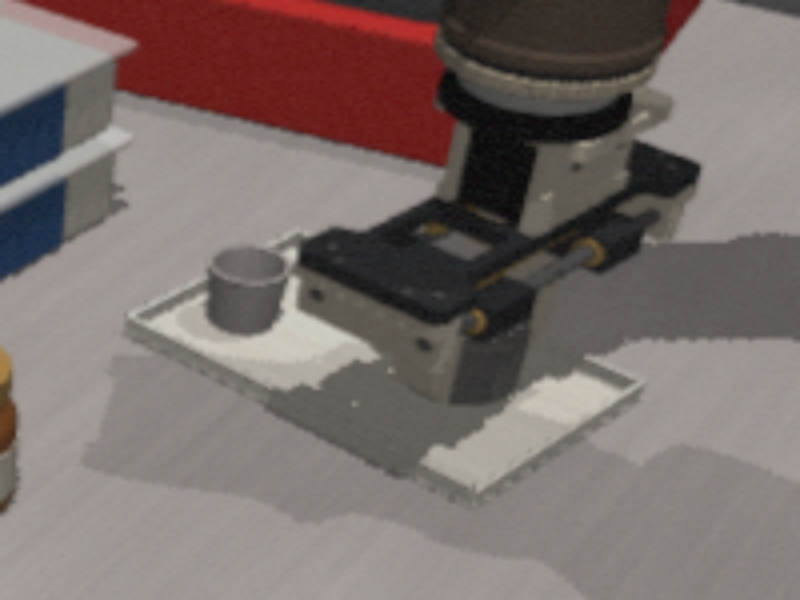

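The cap hangs over the empty half of the tray, clear of the walls and the cup. I'll lower it to contact.

Request:
drive_tool:
  rows:
    - [45, [0, 1, 4], [0, 0, 0]]
    - [45, [0, 1, 8], [0, 0, 0]]
    - [45, [0, 1, 11], [0, 0, 0]]
    - [45, [0, 1, 13], [0, 0, 0]]
    - [45, [0, 1, 14], [0, 0, 0]]
    - [45, [0, 1, 14], [0, 0, 0]]
    - [45, [0, 1, 14], [0, 0, 0]]

```text
t: 16.2
position: [0.4701, -0.2005, 0.0297]
eef_rot: [0.099, 0.995, 0.0, 0.0]
contact_force: [0.1, -0.2, -1.5]
opening: 0.0517
```

Request:
drive_tool:
  rows:
    - [45, [0, 0, 1], [0, 0, 0]]
    - [45, [0, 0, 1], [0, 0, 0]]
    - [45, [0, 0, 1], [0, 0, 0]]

```text
t: 16.5
position: [0.4702, -0.2005, 0.0296]
eef_rot: [0.099, 0.995, -0.0, 0.0]
contact_force: [-4.6, -0.4, 14.3]
opening: 0.0514
```

Request:
drive_tool:
  rows:
    - [45, [0, 0, -1], [0, 0, 0]]
    - [45, [0, 0, -1], [0, 0, 0]]

```text
t: 16.7
position: [0.4702, -0.2006, 0.0298]
eef_rot: [0.099, 0.995, -0.0, 0.0]
contact_force: [-0.0, 0.1, -0.1]
opening: 0.0519
```

Request:
drive_tool:
  rows:
    - [53, [0, 0, 0], [0, 0, 0]]
    - [55, [0, 0, 0], [0, 0, 0]]
    - [57, [0, 0, 0], [0, 0, 0]]
    - [60, [0, 0, 0], [0, 0, 0]]
    - [62, [0, 0, 0], [0, 0, 0]]
    - [62, [0, 0, 0], [0, 0, 0]]
    - [62, [0, 0, 0], [0, 0, 0]]

```text
t: 17.4
position: [0.4701, -0.2006, 0.0297]
eef_rot: [0.099, 0.995, -0.0, 0.0]
contact_force: [0.3, -0.8, 0.2]
opening: 0.0621
```

```bash
python3 -c "
from h import *
st(); w,_,_=snap('wrist','w8')"
```

```text
t 17.40 [ 0.4701 -0.2006  0.0297] head 168.69 tilt 0.00 F [ 0.303  -0.7933  0.2286] Ft [-0.4528 -0.7184 -0.2285] Mt [-0.1299 -0.0882 -0.008 ] op 0.0621 q [ 0.8938  0.7155 -0.8406  2.0105  0.7773  0.771   0.9521]
```

View pics/w8.png

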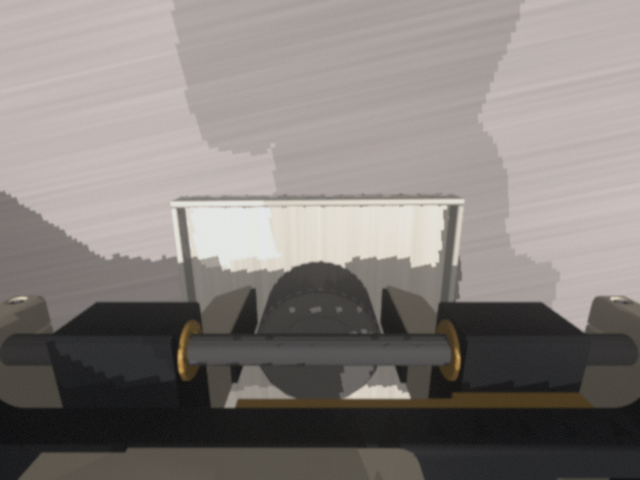

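The fingers are open and clear of the cap on both sides, inside the tray walls at columns 180 and 455. I'll lift straight up.

Request:
drive_tool:
  rows:
    - [62, [0, 0, -4], [0, 0, 0]]
    - [62, [0, 0, -10], [0, 0, 0]]
    - [62, [0, 0, -20], [0, 0, 0]]
    - [62, [0, 0, -35], [0, 0, 0]]
    - [62, [0, 0, -55], [0, 0, 0]]
    - [62, [0, 0, -80], [0, 0, 0]]
    - [62, [0, 0, -110], [0, 0, 0]]
    - [62, [0, 0, -140], [0, 0, 0]]
    - [62, [0, 0, -170], [0, 0, 0]]
    - [62, [0, 0, -190], [0, 0, 0]]
    - [62, [0, 0, -200], [0, 0, 0]]
    - [62, [0, 0, -200], [0, 0, 0]]
    - [62, [0, 0, -200], [0, 0, 0]]

```text
t: 18.75
position: [0.4696, -0.2006, 0.2293]
eef_rot: [0.099, 0.995, -0.0, -0.0]
contact_force: [0.1, 1.0, 0.0]
opening: 0.0617
```

Run:
```python
from h import *
st(); p,d,ci=snap('side','s9'); P=cloud(ci,d)
sel=(np.linalg.norm(P[...,:2]-[.473,-.201],axis=2)<.032)&(P[...,2]>.034)&(P[...,2]<.06)
q=P[sel]; print(len(q),q.mean(0),np.median(q[:,2]),q.min(0),q.max(0)); c=q-q.mean(0); n=np.linalg.svd(c)[2][2]; print('normal',n)
print(np.abs(cv2.absdiff(cv2.imread('pics/side0.png'),p)[190:345,160:385]).mean(), np.abs(cv2.absdiff(cv2.imread('pics/side0.png'),p)[222:250,400:422]).mean())
cv2.imwrite('pics/s9c.png',p)
```

```text
t 18.75 [ 0.4696 -0.2006  0.2293] head 168.68 tilt 0.04 F [0.1144 0.9996 0.0417] Ft [ 0.0841  1.0026 -0.042 ] Mt [-0.159  -0.1155  0.0243] op 0.0617 q [ 1.0818  0.4784 -1.0747  1.8149  0.4643  1.1301  1.221 ]
501 [ 0.4724 -0.1948  0.0407] 0.04123749918008568 [ 0.4474 -0.2244  0.034 ] [ 0.4996 -0.1723  0.0447]
normal [-0.0219  0.0658  0.9976]
8.478021505376343 3.9047619047619047
```

View pics/s9.png

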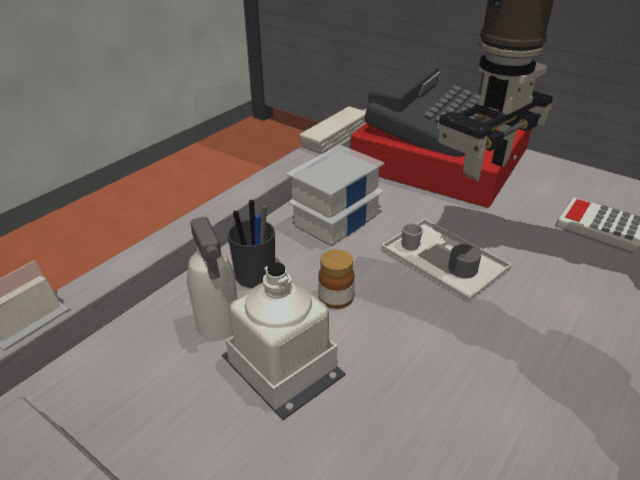

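The cap stands upright in the tray at about (464,262), and the cup at (411,237) and the other items look unmoved. The measured cap top is about 41 mm, against 42 mm expected for a cap standing flat on the floor. I'll hand in.

```bash
python3 -c "
from rig import *
print(finish_job())"
```

```text
the job is handed in; nothing more can be done
None
```

The cap is off the bottle and standing mouth down in the empty half of the tray. I handed the job in at about 19 s; no verdict was reported.

**Opening:** I pressed the cap down at about 15–19 N and turned it 95° anticlockwise. It then lifted off with no resistance.

**Force peak:** While I was finding the stop, the press reached about 25 N. That is above the ideal 12–20 N but below the 30 N that would harm it.

**Side load:** There was a side force of up to about 10 N while turning, because the grip was roughly 3 mm off the cap's axis.

**Placing:** The set-down touched the tray floor at about 14 N, and I eased it to zero before opening the fingers.

**Last checks:**
- **Cap position:** its top is at about 41 mm, where 42 mm is expected when it stands flat. It is centred at about (0.472, -0.197), within 5 mm of the intended spot.
- **Cap tilt:** the depth fit gave about 4°. I took that as edge noise, because the cap looks level in the picture.
- **Other items:** the cup, jar, spray bottle, pen pot and tubs look unmoved in the last side picture.
- **Gripper:** it is clear of everything, with contact force within sensor noise (about 1 N).

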